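# Sort two coffee pods by shape at the crate-shelf coffee corner

## Robot

A 6-joint arm with a two-finger parallel gripper is mounted at the origin on the work surface. World frame = base frame: x ahead of the robot, y to its left, z up, the work surface at z = 0. Lengths are in mm, angles in rad, forces in N, time in s.
With the tool pointing down it reaches from about 250 to 800 mm from the base axis. Payload 8.5 kg.
Tool frame: the origin (TCP) lies between the finger pads; the fingertips stand ahead of it and the grasp point (between the pads) lies 11 mm behind it (ctrl.nose_length is the z of the fingertips in the tool frame, in mm); z points along the fingers, y is the direction in which the jaws open and shut (so a half turn about z gives the same grasp; the last joint's range is limited). The gripper opens to 85 mm and grips with 20 to 120 N. Pads are 22 mm wide; open, the fingers measure 114 mm over their backs; the gripper's body (76 mm by 85 mm) begins 54 mm behind the grasp point. The pads swing forward as they close: fully open they stand 13 mm farther back than shut.
Start: joints at [-1.166, 0.238, -0.013, 1.319, 0, 1.571], TCP at [206.745, -482.531, 239.276] pointing down, gripper open.
Joint ranges: [-2.66, 2.66], [-1.03, 1.9], [-1.14, 1.46], [-1.82, 2.27], [-1.45, 1.34], [-3.14, 3.14]. Speed limits (rad/s): [2.22, 2.22, 2.79, 3.14, 3.14, 3.14].

## Interface

Orientations are given as a unit quaternion [x, y, z, w].
In Python, from rig import ctrl gives the robot as it stands.
- The arm moves only by the tool jog_arm, never from a script. Its argument "increments" is one flat list of numbers, 7 for each row, row after row: the shift along the tool's x, y, z normalised to -1 to 1, where 1 is 0.5 m, then the turn, a rotation vector about the tool's x, y, z normalised to -1 to 1, where 1 is 30 degrees, then the gripper command: -1 is fully open, 1 is shut, values between are in proportion. A call has 1 to 8 rows; each row is the pose to reach, as a shift and turn from the pose commanded when the call began, along the tool's axes at that moment; what a row does not reach only later rows make up. A row lasts 1/8 s, in which the tool goes at most 62.5 mm and 10.7 degrees, less where a joint would pass 70% of its speed; a pose out of reach is approached as far as the arm can. A call with a number of a shift or a turn outside -1 to 1 is refused whole. A call with a gripper value outside its range is refused whole. The fingers move at their own pace and stop on an object; the grip force is fixed at half the most. Time passes only in rows, so rows that repeat a pose let the fingers close. It gives the time, the measured TCP pose, the force and the opening at its end, in the units of the state.
- ctrl.sense(): the state, without advancing time (a new reading comes with each control period).
- ctrl.read_camera(name): name is "scene" or "side" or "wrist"; returns (picture, depth): 480x640x3 uint8, blue, green, red; 480x640 float32, mm along the optical axis (not along the pixel's ray), 0 where there is no reading.
- ctrl.camera_model(name): a dict with "vertical_fov" (degrees; the focal length in pixels is half the picture's height over the tangent of half this angle, whatever the lens; pixels are square), "cx", "cy" (the principal point, pixels), "dist_coeffs" ([k1, k2, p1, p2, k3] as OpenCV has them; the pictures are not rectified), "position" and "orientation" of the camera in the world. Camera axes: x right, y up, looking along -z (the intrinsics and any distortion apply to the point x, -y, -z); pixel columns grow to the right and rows downward; lengths in mm; the calibration is good to about 2 mm. A picture is of the moment at which its call begins: read the wrist's pose just before it. camera_model takes no time and is no camera call; for the wrist camera it gives the pose at the moment of the call.
- ctrl.hand_in(): hands the job in, once; it reports no verdict.
The state is a dict: "time_s": time; "joint_positions": joint angles; "dq": joint speeds; "joint_efforts": joint torques, N m; "tcp_pos": TCP position; "orientation": TCP orientation; "ft_force": force on the tool from outside, world axes, zero at the start; "torque": the same for the moment, N m; "grip_width": opening from 0.0 (shut) to 1.0 (fully open).
Only numpy, scipy, OpenCV 4.12 (cv2) and the standard library are available. Lean on these libraries where they do the work, as an engineer would, in place of code of your own. Each camera call takes 0.05 s, during which the arm holds its last target.

## Task

Two coffee pods are lying about on top of the crates: put the tall narrow capsule into the round white ceramic bowl and the low wide puck-shaped pod into the square wooden tray. Lower each pod inside its container before letting go rather than dropping it from above the rim, and leave the bowl and the tray standing where they are.

Things in the scene. Friction and masses are not known exactly. Their poses are not given: they have to be found in the camera images.
- capsule: Tall narrow aluminium coffee capsule, loose, about 20 g, standing on its flange, 30 mm high. Flange at the foot 37 mm wide, 2 mm thick; above it a round body 29 mm wide, narrowing to 27 mm at 24 mm height, then bevelled to a 20 mm top. Origin at the centre of its underside, z up; yaw does not matter. (The brown cork stopper nearby, 30 mm wide, 36 mm high, is not a pod.)
- puck: Low wide puck-shaped aluminium coffee pod with a pale paper disc on top, loose, about 30 g, lying flat: a straight cylinder 46 mm in diameter and 18 mm high. Origin at the centre of its underside, z up along its axis; its yaw does not matter.
- bowl: Small round white ceramic bowl, loose, 0.4 kg, 150 mm in diameter at the rim, 55 mm high, 5 mm wall, narrowing towards a small inner floor about 6 mm above its underside. Origin at the centre of its underside, z up; it is round, so its yaw does not matter.
- tray: Square open wooden tray, loose, 0.35 kg, 150 x 150 mm outside, 40 mm high, 5 mm walls (140 x 140 mm inside), inner floor 5 mm above its underside. Origin at the centre of its underside, x and y along its sides, z up.
Not all that is in view belongs to the job. What is shaped like the capsule but black is not meant. There is more than one size of the bowl; the one meant has the size given above.

How it is judged (in metres and radians):
At the end, for the whole second after the job is handed in: Capsule in the bowl (origin within 60 mm of its axis, under 50 mm above its underside), puck in the tray (origin within 65 mm of its centre along each side, under 35 mm above its underside), any attitude, at rest (under 0.03 m/s); bowl and tray upright within 10 degrees (horizontal distance between capsule and bowl below 0.06 m and z of capsule in the frame of bowl between 0 and 0.05 m and x of puck in the frame of tray between -0.065 and 0.065 m and y of puck in the frame of tray between -0.065 and 0.065 m and z of puck in the frame of tray between 0 and 0.035 m and angle between each of bowl, tray's own z axis and vertical below 0.17 rad and linear speed of each of capsule, puck below 0.03 m/s); the robot touches nothing.
It fails at once if the capsule is let go over the bowl with its underside more than 20 mm above the rim (horizontal distance between capsule and bowl below 0.075 m and z of capsule in the frame of bowl above 0.075 m and contact force between the fingers and capsule below 0.01 N).
It fails at once if the puck is let go over the tray with its underside more than 20 mm above the rim (horizontal distance between puck and tray below 0.09 m and z of puck in the frame of tray above 0.06 m and contact force between the fingers and puck below 0.01 N).
It fails at once if the bowl is shifted by more than 40 mm (distance of bowl from where it was at the start of the episode above 0.04 m).
It fails at once if the tray is shifted by more than 40 mm (distance of tray from where it was at the start of the episode above 0.04 m).
It also fails if it takes over 58 s, if anything falls off the work surface, if the arm or the gripper's body presses on something with over 40 N, if the wrist force passes 120 N, or if a joint passes its speed limit or range.

## Working session

There is one attempt and no reset: what is moved stays moved. The work goes in short steps, Python scripts to look and compute and a tool call to move; the robot and the scene stay as the last step left them, time stands still between calls to the robot, and variables do not carry over. Pictures are saved under pics/ and viewed, and the job is handed in when it is done.

Besides the shell and the picture viewer there is one more tool, called by a JSON object that holds its "fn" and its "kwargs". jog_arm: Moves the arm, as the interface text tells. Its arguments: {"type":"object","properties":{"increments":{"type":"array","items":{"type":"number","minimum":-1,"maximum":1}}},"required":["increments"]}

```bash
ls; mkdir -p pics; python3 - <<'E'
from rig import ctrl
import cv2,numpy as np
print(ctrl.sense(), ctrl.nose_length)
for n in ("scene","side","wrist"):
    m=ctrl.camera_model(n); print(n,m)
    p,d=ctrl.read_camera(n); cv2.imwrite(f"pics/{n}0.png",p); np.savez(f"{n}0.npz",p=p,d=d,m=np.array(m,dtype=object))
    print((d>0).mean())
E
```

```text
pics
{'time_s': 0.0, 'joint_positions': array([-1.16601600e+00,  2.38761664e-01, -1.42464722e-02,  1.31919739e+00,
       -2.59354303e-05,  1.57080585e+00]), 'dq': array([ 0.00133249,  0.00131516,  0.00093965, -0.00044761,  0.00035147,
        0.00039138]), 'joint_efforts': array([ 8.08393033e-04, -5.38788271e+01,  3.46437836e+01,  1.83359912e-02,
        3.56472424e-05,  2.15433410e-06]), 'tcp_pos': array([ 206.58914223, -482.20943947,  238.69067358]), 'orientation': array([ 9.79589639e-01,  2.01006575e-01, -1.54338924e-04, -6.87611328e-04]), 'ft_force': array([-0.43031959,  0.3522882 ,  0.34892483]), 'torque': array([0.03748373, 0.01148985, 0.0312808 ]), 'grip_width': 1.0006560270687521} 8.0
scene {'vertical_fov': 47.61803563834557, 'cx': 317.07162393596167, 'cy': 238.7134077445996, 'dist_coeffs': array([-0.06464407,  0.        ,  0.        ,  0.        ,  0.        ]), 'position': array([1043.38864213,   -4.92492888,  781.96000477]), 'orientation': array([0.25103604, 0.23530232, 0.63913227, 0.68783985])}
0.9959895833333333
side {'vertical_fov': 46.005437268509525, 'cx': 318.045521553321, 'cy': 234.43977377294624, 'dist_coeffs': array([-0.14861657,  0.        ,  0.        ,  0.        ,  0.        ]), 'position': array([248.49399025, 857.60658264, 882.15425896]), 'orientation': array([-0.03497957,  0.38037143,  0.91780056, -0.10833344])}
0.9962141927083333
wrist {'vertical_fov': 65.33378642463235, 'cx': 318.5876290853286, 'cy': 236.30550217654746, 'dist_coeffs': array([-0.07608676,  0.        ,  0.        ,  0.        ,  0.        ]), 'position': array([ 284.06603213, -449.80810243,  372.88084329]), 'orientation': array([-0.13840257,  0.09140658, -0.54321915,  0.82304467])}
0.9959244791666667
```

View pics/scene0.png

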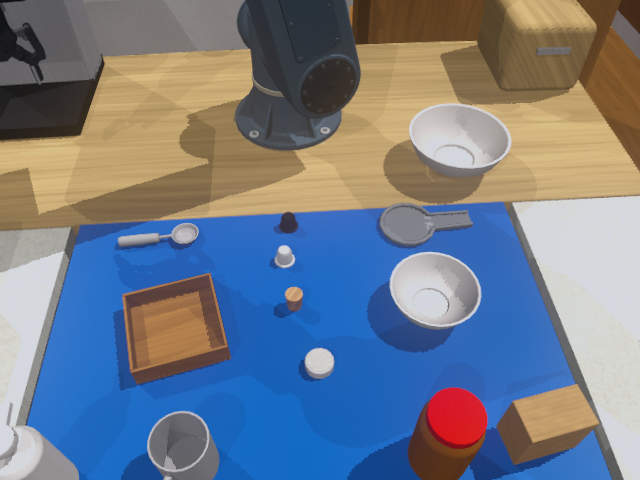

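View pics/side0.png

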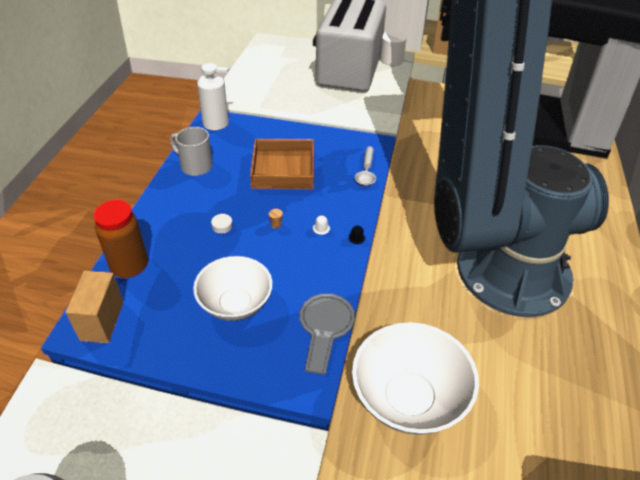

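View pics/wrist0.png

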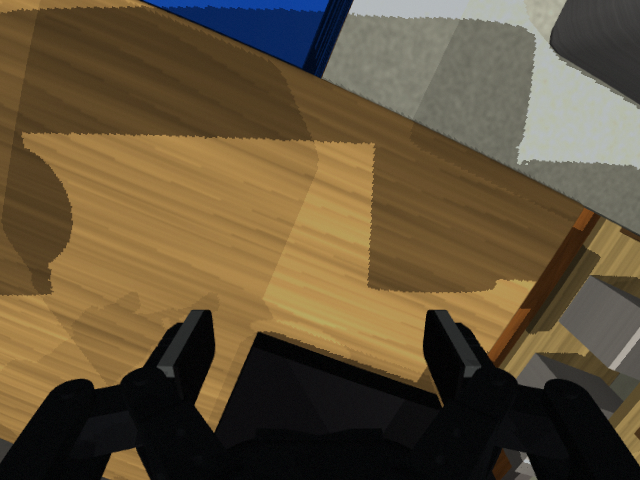

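The scene view shows the white capsule at (285,257), black decoy (289,222), cork (294,297), puck (319,362), candidate bowl (435,292), tray (176,328), and a larger bowl on the wood (459,140). The side view agrees. Everything stands on blue crates whose height I need to measure.

```bash
cat > h.py <<'E'
import numpy as np,cv2
from scipy.spatial.transform import Rotation as R
def K(m):
    f=240/np.tan(np.radians(m['vertical_fov']/2)); return np.array([[f,0,m['cx']],[0,f,m['cy']],[0,0,1]])
def rays(m,uv):
    q=cv2.undistortPoints(np.array(uv,float).reshape(-1,1,2),K(m),m['dist_coeffs'],None,None,None).reshape(-1,2) if False else cv2.undistortPoints(np.array(uv,float).reshape(-1,1,2),K(m),m['dist_coeffs']).reshape(-1,2)
    d=np.c_[q[:,0],-q[:,1],-np.ones(len(q))]
    return R.from_quat(m['orientation']).apply(d)
def pts(m,uv,d): return m['position']+rays(m,uv)*np.array(d).reshape(-1,1)
def plane(m,uv,z):
    r=rays(m,uv); return m['position']+r*((z-m['position'][2])/r[:,2])[:,None]
def cloud(m,d):
    v,u=np.mgrid[:480,:640]; return pts(m,np.c_[u.ravel(),v.ravel()],d.ravel()).reshape(480,640,3)
def load(n):
    z=np.load(n+'.npz',allow_pickle=True); return z['p'],z['d'],z['m'].item()
E
python3 - <<'E'
from h import *
for n,rois in (("scene",dict(black=(270,205,305,240),cap=(268,240,302,274),cork=(278,282,312,318),puck=(298,340,342,384),bowl=(382,248,488,334),tray=(112,268,238,388),pan=(370,195,480,255),jar=(400,380,495,479),mug=(140,400,225,479),block=(490,380,600,470))),
 ("side",dict(black=(345,222,370,248),cap=(308,212,334,238),cork=(264,205,290,232),puck=(206,210,238,238),bowl=(186,252,280,326),tray=(240,132,324,195))):
    p,d,m=load(n+"0"); c=cloud(m,d); hsv=cv2.cvtColor(p,cv2.COLOR_BGR2HSV)
    blue=(abs(hsv[...,0].astype(int)-110)<14)&(hsv[...,1]>150)
    b=blue&(d>0); P=c[b]; 
    A=np.c_[P[:,:2],np.ones(len(P))]; zm=np.median(P[:,2]); k=abs(P[:,2]-zm)<15
    print(n,"crate z",zm,np.linalg.lstsq(A[k],P[k,2],rcond=None)[0],np.percentile(P[k],[0.5,99.5],axis=0).round())
    for nm,(x0,y0,x1,y1) in rois.items():
        s=np.zeros((480,640),bool); s[y0:y1,x0:x1]=1
        Q=c[s&~blue&(d>0)]; Q=Q[Q[:,2]>zm+6]
        if len(Q)==0: print(nm,'none');continue
        top=Q[:,2]
        lo,hi=np.percentile(Q,[2,98],axis=0)
        print(nm,len(Q),'lo',lo.round(1),'hi',hi.round(1),'mid',((lo+hi)/2).round(1),'max',top.max().round(1))
E
```

```text
File "<stdin>", line 2
    for n,rois in (("scene",dict(black=(270,205,305,240),cap=(268,240,302,274),cork=(278,282,312,318),puck=(298,340,342,384),bowl=(382,248,488,334),tray=(112,268,238,388),pan=(370,195,480,255),jar=(400,380,495,479),mug=(140,400,225,479),block=(490,380,600,470))),
                  ^
SyntaxError: '(' was never closed
```

```bash
cat > m.py <<'E'
from h import *
S={}
S["scene"]=dict(black=(270,205,305,240),cap=(268,240,302,274),cork=(278,282,312,318),puck=(298,340,342,384),bowl=(382,248,488,334),tray=(112,268,238,388),pan=(370,195,480,255),jar=(400,380,495,479),mug=(140,400,225,479),block=(490,380,600,470))
S["side"]=dict(black=(345,222,370,248),cap=(308,212,334,238),cork=(264,205,290,232),puck=(206,210,238,238),bowl=(186,252,280,326),tray=(240,132,324,195))
for n,rois in S.items():
    p,d,m=load(n+"0"); c=cloud(m,d); hsv=cv2.cvtColor(p,cv2.COLOR_BGR2HSV)
    blue=(abs(hsv[...,0].astype(int)-110)<14)&(hsv[...,1]>150)
    b=blue&(d>0); P=c[b]
    A=np.c_[P[:,:2],np.ones(len(P))]; zm=np.median(P[:,2]); k=abs(P[:,2]-zm)<15
    print(n,"crate z",zm,np.linalg.lstsq(A[k],P[k,2],rcond=None)[0],np.percentile(P[k],[0.5,99.5],axis=0).round())
    for nm,(x0,y0,x1,y1) in rois.items():
        s=np.zeros((480,640),bool); s[y0:y1,x0:x1]=1
        Q=c[s&~blue&(d>0)]; Q=Q[Q[:,2]>zm+6]
        if len(Q)==0: print(nm,'none');continue
        top=Q[:,2]
        lo,hi=np.percentile(Q,[2,98],axis=0)
        print(nm,len(Q),'lo',lo.round(1),'hi',hi.round(1),'mid',((lo+hi)/2).round(1),'max',top.max().round(1))
E
python3 m.py
```

```text
scene crate z -0.01728663794381191 [ 0.00014029  0.0001971  -0.10334999] [[ 318. -415.   -4.]
 [ 841.  416.    4.]]
black 218 lo [339.3 -24.6   6.2] hi [361.1   0.9  32.3] mid [350.2 -11.9  19.2] max 33.0
cap 248 lo [420.  -34.7   6.6] hi [442.3  -8.3  31.9] mid [431.2 -21.5  19.3] max 32.9
cork 327 lo [516.5 -21.2   8.1] hi [543.5   4.8  38.5] mid [530.   -8.2  23.3] max 39.5
puck 697 lo [624.8   4.5   8.1] hi [667.6  45.7  20.9] mid [646.2  25.1  14.5] max 23.7
bowl 5102 lo [477.9 155.5   6.4] hi [615.6 289.8  56. ] mid [546.8 222.7  31.2] max 58.9
tray 4274 lo [ 484.2 -287.     6.1] hi [ 654.9 -120.9   41.3] mid [ 569.6 -203.9   23.7] max 44.6
pan 1743 lo [316.2 166.4   6.1] hi [476.3 333.4  54.7] mid [396.3 249.9  30.4] max 57.4
jar 5483 lo [770.2 138.4  21.2] hi [840.6 210.6 152. ] mid [805.4 174.5  86.6] max 154.4
mug 2983 lo [ 745.9 -204.4    6.6] hi [ 822.8 -127.5   91.3] mid [ 784.4 -166.    49. ] max 93.7
block 5179 lo [754.8 277.8  10.9] hi [820.6 377.9  92.3] mid [787.7 327.9  51.6] max 94.1
side crate z -0.03120244261026528 [ 0.00101636 -0.00064448 -0.57615691] [[ 315. -410.  -12.]
 [ 865.  421.    5.]]
black 133 lo [334.3 -15.4   6.7] hi [357.4   2.8  31.7] mid [345.9  -6.3  19.2] max 33.1
cap 164 lo [415.2 -32.3   6.5] hi [439.2  -6.9  32.2] mid [427.2 -19.6  19.4] max 32.9
cork 202 lo [515.1 -22.7   6.7] hi [541.4   5.4  39.1] mid [528.2  -8.6  22.9] max 40.5
puck 299 lo [623.1   4.5   7.5] hi [665.3  48.1  21.6] mid [644.2  26.3  14.5] max 23.0
bowl 3542 lo [480.8 153.5   6.6] hi [614.6 290.4  56.4] mid [547.7 222.   31.5] max 60.1
tray 2086 lo [ 483.3 -288.6    6.1] hi [ 647.6 -117.4   41.9] mid [ 565.4 -203.    24. ] max 46.3
```

```bash
cat > m2.py <<'E'
from h import *
from m import S
for n in S:
    p,d,m=load(n+"0"); c=cloud(m,d); hsv=cv2.cvtColor(p,cv2.COLOR_BGR2HSV).astype(int)
    def mask(nm,f):
        x0,y0,x1,y1=S[n][nm]; s=np.zeros((480,640),bool); s[y0:y1,x0:x1]=1; return s&f
    white=(hsv[...,1]<70)&(hsv[...,2]>90)
    # rims / tops via depth
    for nm,zr,f in (("cap",(26,34),white),("puck",(15,22),white),("bowl",(51,60),white),("tray",(36,45),~((abs(hsv[...,0]-110)<14)&(hsv[...,1]>150)))):
        mk=mask(nm,f&(c[...,2]>zr[0])&(c[...,2]<zr[1])); v,u=np.nonzero(mk)
        zz={"cap":30,"puck":18,"bowl":55,"tray":40}[nm]
        X=plane(m,np.c_[u,v],zz)
        r=cv2.minEnclosingCircle(X[:,:2].astype(np.float32)); mr=cv2.minAreaRect(X[:,:2].astype(np.float32))
        print(n,nm,len(u),'centroid',X.mean(0).round(1),'mec',np.round(r[0],1),round(r[1],1),'rect',np.round(mr[0],1),np.round(mr[1],1),round(mr[2],1))
E
python3 m2.py | grep rect
```

```text
scene cap 111 centroid [431.4 -21.6  30. ] mec [431.8 -21.3] 13.2 rect [431.3 -21.7] [21.4 25.4] 87.7
scene puck 612 centroid [646.4  25.   18. ] mec [646.2  25.5] 23.3 rect [645.8  24.8] [43.6 44.7] 85.8
scene bowl 831 centroid [542.6 224.5  55. ] mec [547.2 221.8] 75.1 rect [546.8 221.3] [147.  149.2] 64.6
scene tray 1156 centroid [ 575.3 -205.1   40. ] mec [ 568.2 -204.4] 105.0 rect [ 568.8 -204.1] [152.8 150.6] 13.7
side cap 68 centroid [428.2 -19.2  30. ] mec [428.6 -18. ] 14.0 rect [428.7 -18.5] [22.  25.3] 14.1
side puck 234 centroid [644.7  26.2  18. ] mec [645.  27.] 24.5 rect [645.2  25.9] [45.2 46.4] 52.1
side bowl 598 centroid [549.  218.9  55. ] mec [546.5 222.7] 75.3 rect [546.5 222.8] [146.8 145.3] 14.3
side tray 422 centroid [ 564.  -195.5   40. ] mec [ 565.  -201.4] 106.6 rect [ 566.5 -200.5] [148.9 156.8] 13.6
```

Candidate bowl's rim fits 150 mm, so it is the one meant. The estimates (mm) are:

| Object | x | y |
|---|---|---|
| Capsule | 430 | −20.5 |
| Puck | 645.5 | 25.5 |
| Bowl | 547 | 222 |
| Tray | 568 | −203 |

Next I'll write a helper for the tool-frame increments.

```bash
cat > go.py <<'E'
import sys
from h import *
from rig import ctrl
x,y,z,phi=map(float,sys.argv[1:5])
s=ctrl.sense(); r=R.from_quat(s['orientation'])
t=R.from_euler('Z',phi,degrees=True)*R.from_euler('X',180,degrees=True)
d=r.inv().apply(np.array([x,y,z])-s['tcp_pos']); rv=(r.inv()*t).as_rotvec(degrees=True)
print('t',round(s['time_s'],2),'tcp',s['tcp_pos'].round(1),'tilt/phi',np.round(r.as_matrix()[:,0],3),'F',s['ft_force'].round(1),'grip',round(s['grip_width'],3),'j',s['joint_positions'].round(2))
print('inc',(d/500).round(4),(rv/30).round(4),'dist',np.linalg.norm(d).round(1),'nose',ctrl.nose_length)
E
python3 go.py 430 -20.5 150 45
```

```text
t 0.15 tcp [ 206.6 -482.3  238.8] tilt/phi [ 0.919  0.394 -0.   ] F [ 0.4 -0.1 -0.3] grip 0.998 j [-1.17  0.24 -0.01  1.32 -0.    1.57]
inc [ 0.7744 -0.6728  0.1784] [-2.10e-03 -4.00e-04 -7.27e-01] dist 520.6 nose 8.0
```

{"fn": "jog_arm", "kwargs": {"increments": [0.774, -0.673, 0.178, 0, 0, -0.727, -0.4, 0.774, -0.673, 0.178, 0, 0, -0.727, -0.4, 0.774, -0.673, 0.178, 0, 0, -0.727, -0.4, 0.774, -0.673, 0.178, 0, 0, -0.727, -0.4, 0.774, -0.673, 0.178, 0, 0, -0.727, -0.4, 0.774, -0.673, 0.178, 0, 0, -0.727, -0.4, 0.774, -0.673, 0.178, 0, 0, -0.727, -0.4, 0.774, -0.673, 0.178, 0, 0, -0.727, -0.4]}}

```text
time_s: 1.15
tcp_pos: [421.7, -37.0, 153.6]
orientation: [0.924, 0.383, 0.0, 0.0]
ft_force: [2.0, -0.8, -0.8]
grip_width: 0.696
```

```bash
python3 go.py 430 -20.5 150 45
```

```text
t 1.15 tcp [421.7 -37.  153.6] tilt/phi [0.707 0.707 0.   ] F [ 2.  -0.8 -0.8] grip 0.696 j [-0.09  0.11 -0.4   1.06 -0.    2.27]
inc [ 0.035  -0.0116  0.0073] [ 0.001  -0.0007  0.0003] dist 18.8 nose 8.0
```

{"fn": "jog_arm", "kwargs": {"increments": [0.035, -0.0116, 0.007, 0, 0, 0, -0.4, 0.035, -0.0116, 0.007, 0, 0, 0, -0.4, 0.035, -0.0116, 0.007, 0, 0, 0, -0.4]}}

```text
time_s: 1.52
tcp_pos: [429.1, -23.0, 150.3]
orientation: [0.924, 0.383, -0.0, -0.0]
ft_force: [-0.3, -0.9, -0.0]
grip_width: 0.702
```

```bash
cat > look.py <<'E'
import sys
from h import *
from rig import ctrl
n,tag=sys.argv[1:3]
m=ctrl.camera_model(n); p,d=ctrl.read_camera(n); cv2.imwrite(f"pics/{tag}.png",p); np.savez(f"{tag}.npz",p=p,d=d,m=np.array(m,dtype=object))
E
python3 look.py wrist w1; python3 go.py 430 -20.5 150 45; python3 - <<'E'
from h import *
p,d,m=load('w1'); print(m['position'],R.from_quat(m['orientation']).as_matrix().round(2))
E
```

```text
t 1.57 tcp [429.  -23.2 150.4] tilt/phi [ 0.708  0.706 -0.   ] F [ 0.2 -0.6 -0.3] grip 0.701 j [-0.05  0.13 -0.39  1.05 -0.    2.3 ]
inc [ 0.0052 -0.0025  0.0009] [-0.0002  0.0003 -0.0017] dist 2.9 nose 8.0
[488.60677955  36.03461451 284.39878955] [[ 0.71  0.67  0.23]
 [-0.71  0.67  0.23]
 [ 0.   -0.33  0.94]]
```

View pics/w1.png

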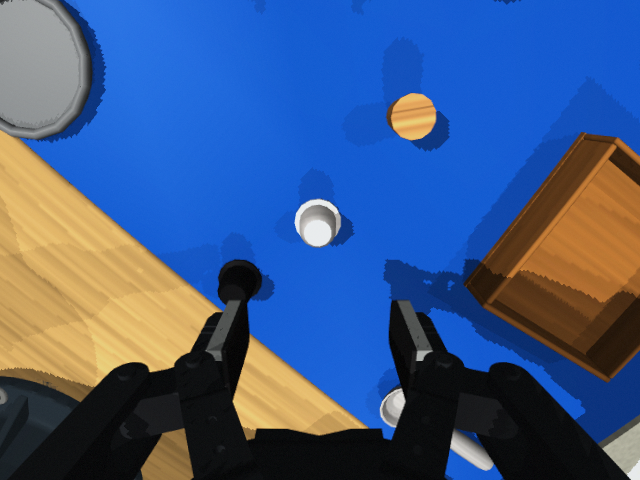

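```bash
cat > cap.py <<'E'
from h import *
import sys
p,d,m=load(sys.argv[1]); zt=float(sys.argv[2]); x0,y0,x1,y1=map(int,sys.argv[3:7])
hsv=cv2.cvtColor(p,cv2.COLOR_BGR2HSV).astype(int); w=((hsv[...,1]<90)&(hsv[...,2]>60)); s=np.zeros_like(w); s[y0:y1,x0:x1]=1; w&=s
c=cloud(m,d); k=w&(abs(c[...,2]-zt)<2.5)
v,u=np.nonzero(k); X=plane(m,np.c_[u,v],zt); print(len(u),'top px',u.mean(),v.mean(),X.mean(0).round(1),np.ptp(X,axis=0).round(1),'mec',cv2.minEnclosingCircle(X[:,:2].astype(np.float32)), 'depthz',np.median(c[k][:,2]))
E
python3 cap.py w1 30 285 190 350 255
```

```text
693 top px 317.23809523809524 231.95959595959596 [427.8 -23.5  30. ] [22.4 21.9  0. ] mec ((427.71923828125, -23.511661529541016), 11.463532447814941) depthz 29.486159131401536
```

```bash
python3 go.py 429 -22.5 13 45
```

```text
t 1.57 tcp [429.  -23.2 150.4] tilt/phi [ 0.708  0.706 -0.   ] F [ 0.2 -0.6 -0.3] grip 0.701 j [-0.05  0.13 -0.39  1.05 -0.    2.3 ]
inc [ 0.001  -0.0011  0.2749] [-0.0002  0.0003 -0.0017] dist 137.4 nose 8.0
```

{"fn": "jog_arm", "kwargs": {"increments": [0.001, -0.001, 0.12, 0, 0, 0, -0.4, 0.001, -0.001, 0.2, 0, 0, 0, -0.4, 0.001, -0.001, 0.25, 0, 0, 0, -0.4, 0.001, -0.001, 0.274, 0, 0, 0, -0.4, 0.001, -0.001, 0.274, 0, 0, 0, -0.4]}}

```text
time_s: 2.2
tcp_pos: [429.1, -22.4, 13.3]
orientation: [0.924, 0.382, -0.0, -0.0]
ft_force: [0.4, -0.2, -0.0]
grip_width: 0.699
```

```bash
python3 look.py wrist w2; python3 go.py 429 -22.5 13 45
```

```text
t 2.25 tcp [429.7 -22.3  13.9] tilt/phi [0.708 0.706 0.   ] F [-0.4 -0.6  0.6] grip 0.7 j [-0.05  0.29 -0.61  0.68  0.    2.31]
inc [-0.0013 -0.0007  0.0017] [ 0.0005 -0.0006 -0.0017] dist 1.1 nose 8.0
```

View pics/w2.png

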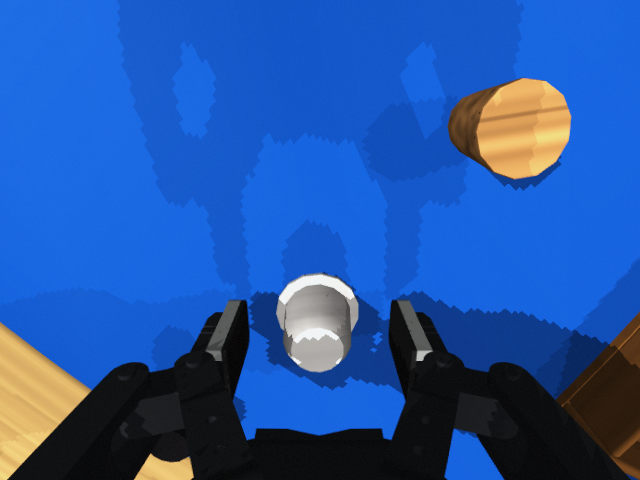

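The capsule stands centred between the pads at about (318,325). Next I close the gripper.

{"fn": "jog_arm", "kwargs": {"increments": [0, 0, 0.001, 0, 0, 0, 0.5, 0, 0, 0.001, 0, 0, 0, 1, 0, 0, 0.001, 0, 0, 0, 1, 0, 0, 0.001, 0, 0, 0, 1, 0, 0, 0.001, 0, 0, 0, 1, 0, 0, 0.001, 0, 0, 0, 1]}}

```text
time_s: 3.0
tcp_pos: [430.1, -21.9, 13.9]
orientation: [0.924, 0.383, 0.001, 0.0]
ft_force: [-1.4, -1.0, 10.2]
grip_width: 0.3
```

```bash
python3 look.py wrist w3; python3 go.py 429 -22.5 150 45
```

```text
t 3.05 tcp [430.1 -21.9  13.9] tilt/phi [0.707 0.707 0.001] F [-2.  -0.8  9.5] grip 0.303 j [-0.05  0.29 -0.61  0.68 -0.    2.31]
inc [-2.100e-03 -2.000e-04 -2.722e-01] [ 0.0028 -0.002   0.0005] dist 136.1 nose 8.0
```

View pics/w3.png

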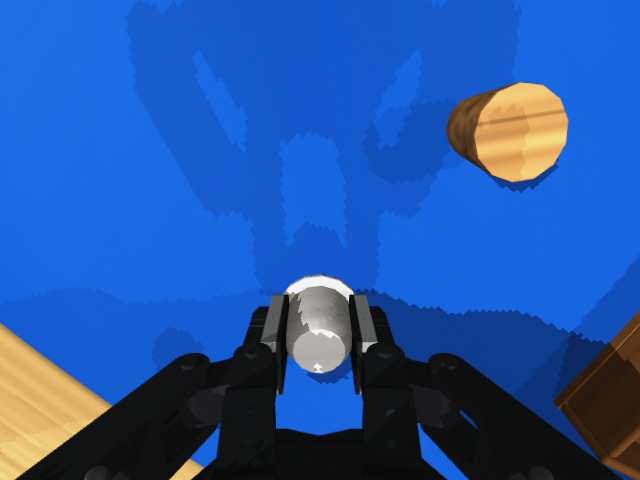

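Closed at 0.30 (25.7 mm) on the capsule, with 10 N of up-force, likely the tips on the flange. I'll lift gently and look.

{"fn": "jog_arm", "kwargs": {"increments": [0, 0, -0.01, 0, 0, 0, 1, 0, 0, -0.03, 0, 0, 0, 1, 0, 0, -0.06, 0, 0, 0, 1, 0, 0, -0.1, 0, 0, 0, 1, 0, 0, -0.1, 0, 0, 0, 1]}}

```text
time_s: 3.68
tcp_pos: [430.6, -21.8, 64.4]
orientation: [0.924, 0.383, 0.001, 0.001]
ft_force: [0.5, 0.2, -0.7]
grip_width: 0.295
```

```bash
python3 look.py wrist w4; python3 look.py side s4;python3 go.py 547 222 140 45; python3 -c "
from h import *
p,d,m=load('s4'); cv2.imwrite('pics/s4c.png',cv2.resize(p[150:310,220:430],None,fx=3,fy=3))"
```

```text
t 3.77 tcp [429.5 -21.8  62.9] tilt/phi [0.707 0.707 0.001] F [-0.7  0.2 -0.7] grip 0.296 j [-0.05  0.22 -0.54  0.81  0.    2.31]
inc [ 0.511  -0.1785 -0.154 ] [ 0.0008 -0.001   0.0002] dist 281.4 nose 8.0
```

View pics/w4.png

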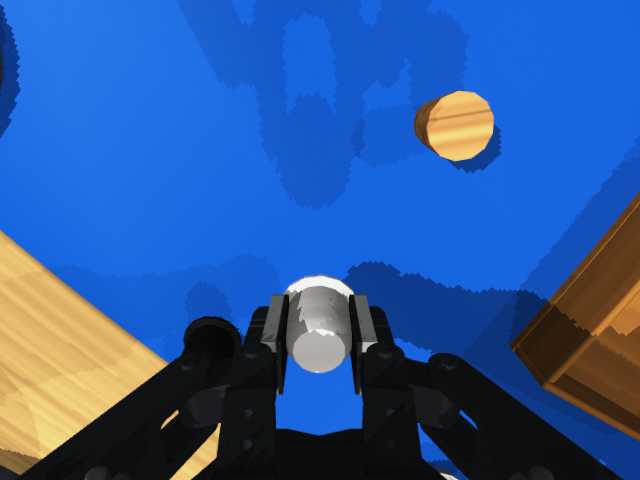

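View pics/s4c.png

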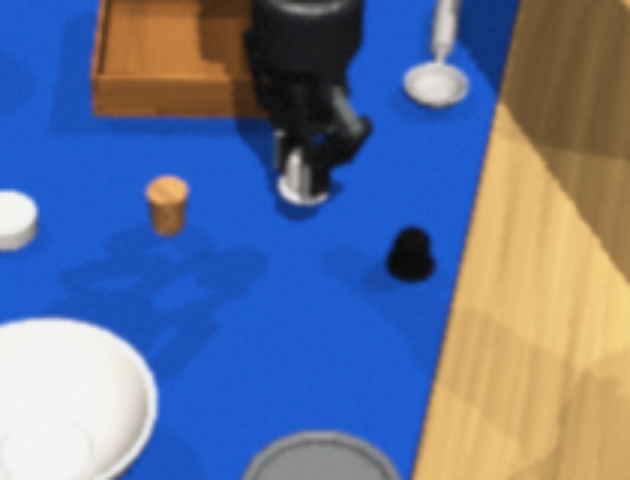

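The capsule hangs upright in the jaws and the ground is clear beneath it. I'll carry it over the bowl.

{"fn": "jog_arm", "kwargs": {"increments": [0.02, -0.005, -0.11, 0, 0, 0, 1, 0.13, -0.05, -0.154, 0, 0, 0, 1, 0.25, -0.09, -0.154, 0, 0, 0, 1, 0.36, -0.13, -0.154, 0, 0, 0, 1, 0.45, -0.16, -0.154, 0, 0, 0, 1, 0.511, -0.178, -0.154, 0, 0, 0, 1, 0.511, -0.178, -0.154, 0, 0, 0, 1, 0.511, -0.178, -0.154, 0, 0, 0, 1]}}

```text
time_s: 4.78
tcp_pos: [546.3, 221.2, 138.9]
orientation: [0.924, 0.383, -0.001, 0.0]
ft_force: [0.2, 0.1, -0.3]
grip_width: 0.302
```

```bash
python3 look.py wrist w5; python3 look.py scene c5;python3 go.py 547 222 40 45; python3 - <<'E'
from h import *
p,d,m=load('w5'); c=cloud(m,d)
hsv=cv2.cvtColor(p,cv2.COLOR_BGR2HSV).astype(int); k=(hsv[...,1]<60)&(hsv[...,2]>90)&(abs(c[...,2]-54)<4)
v,u=np.nonzero(k); X=plane(m,np.c_[u,v],55); print(len(u),cv2.minEnclosingCircle(X[:,:2].astype(np.float32)),cv2.minAreaRect(X[:,:2].astype(np.float32)))
A=np.c_[2*X[:,:2],np.ones(len(X))]; s=np.linalg.lstsq(A,(X[:,:2]**2).sum(1),rcond=None)[0]; print(s[:2],np.sqrt(s[2]+s[0]**2+s[1]**2))
p,d,m=load('scene0'); c=cloud(m,d); 
# bowl profile: inner radius versus z
S=c[248:334,382:488].reshape(-1,3); r=np.hypot(S[:,0]-547,S[:,1]-222)
for z in range(5,60,5): 
    q=r[(abs(S[:,2]-z)<2)&(r<75)]; print(z,len(q),np.percentile(q,[2,20,50]).round(1) if len(q) else'')
E
```

```text
t 4.88 tcp [546.5 220.8 139.5] tilt/phi [ 0.708  0.707 -0.001] F [-0.2 -0.5  0.1] grip 0.299 j [ 0.38  0.4  -0.04  1.13 -0.    2.74]
inc [ 0.0026 -0.001   0.1991] [-0.0007  0.0019 -0.0015] dist 99.5 nose 8.0
5626 ((401.27655029296875, 237.72506713867188), 219.2270050048828) ((410.4105224609375, 264.21453857421875), (145.70425415039062, 431.4838562011719), 72.56843566894531)
[518.88638359 213.89594386] 83.68117521277021
5 647 [ 4.4 13.5 21. ]
10 391 [11.9 30.6 33.1]
15 584 [34.7 39.1 42.4]
20 359 [44.3 47.4 49.2]
25 398 [50.3 52.7 54.5]
30 387 [54.7 57.6 59.4]
35 249 [59.5 61.4 62.5]
40 273 [61.8 63.6 64.8]
45 279 [64.2 65.7 66.8]
50 323 [65.8 67.8 69.1]
55 613 [69.  70.6 72.1]
```

View pics/w5.png

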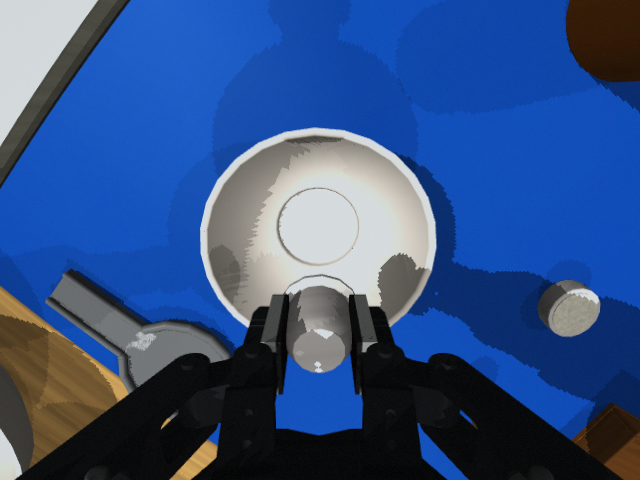

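View pics/c5.png

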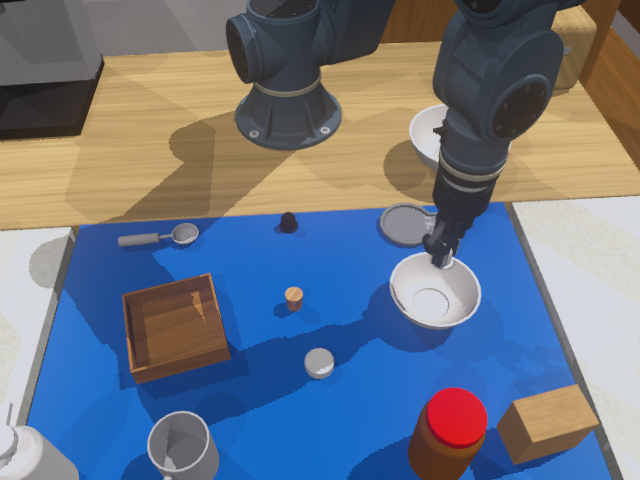

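The wrist view shows the bowl centred in the jaw direction (floor centre about (318,226)), with the capsule held over it. I'll lower until its underside is about 15 mm above the bowl's base.

{"fn": "jog_arm", "kwargs": {"increments": [0.002, 0, 0.1, 0, 0, 0, 1, 0.002, 0, 0.16, 0, 0, 0, 1, 0.002, 0, 0.2, 0, 0, 0, 1, 0.002, 0, 0.222, 0, 0, 0, 1, 0.002, 0, 0.222, 0, 0, 0, 1]}}

```text
time_s: 5.5
tcp_pos: [547.5, 221.9, 28.7]
orientation: [0.924, 0.382, -0.0, -0.0]
ft_force: [0.8, 0.6, 0.3]
grip_width: 0.3
```

```bash
python3 look.py wrist w6;python3 go.py 547 222 40 45
```

```text
t 5.55 tcp [548.  222.2  29.3] tilt/phi [0.707 0.707 0.   ] F [ 0.4  0.6 -0.1] grip 0.303 j [ 0.39  0.49 -0.2   0.88  0.    2.74]
inc [-0.0017 -0.0011 -0.0213] [ 0.     -0.0006 -0.0009] dist 10.7 nose 8.0
```

View pics/w6.png

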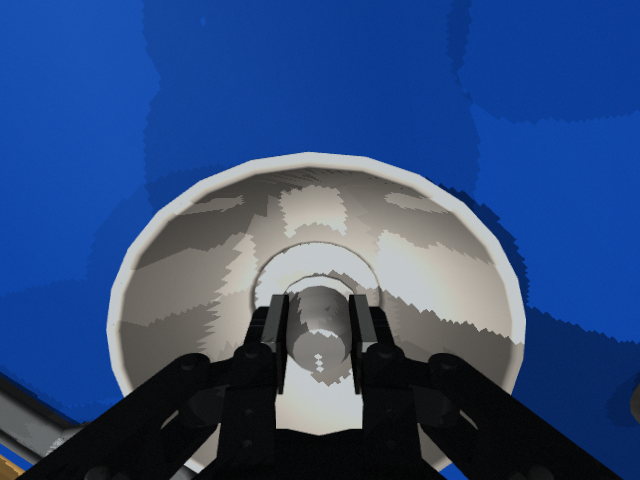

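The capsule is well inside and centred over the floor ring at (317,300), and there is no contact force. I'll open partway and then lift straight out.

{"fn": "jog_arm", "kwargs": {"increments": [0, 0, 0, 0, 0, 0, 0.1, 0, 0, 0, 0, 0, 0, 0, 0, 0, 0, 0, 0, 0, 0, 0, 0, 0, 0, 0, 0, 0, 0, 0, -0.08, 0, 0, 0, 0, 0, 0, -0.2, 0, 0, 0, 0, 0, 0, -0.26, 0, 0, 0, 0, 0, 0, -0.26, 0, 0, 0, -0.2]}}

```text
time_s: 6.55
tcp_pos: [549.2, 223.1, 161.6]
orientation: [0.924, 0.383, 0.002, -0.0]
ft_force: [0.3, 0.8, 0.3]
grip_width: 0.596
```

```bash
python3 look.py wrist w7;python3 go.py 645.5 25.5 150 45
```

```text
t 6.6 tcp [548.3 222.7 159.7] tilt/phi [0.707 0.707 0.002] F [-0.2  0.4 -1.3] grip 0.606 j [ 0.39  0.39 -0.01  1.18  0.    2.74]
inc [-0.1415  0.4163  0.0194] [ 0.0014 -0.0037  0.0001] dist 220.1 nose 8.0
```

View pics/w7.png

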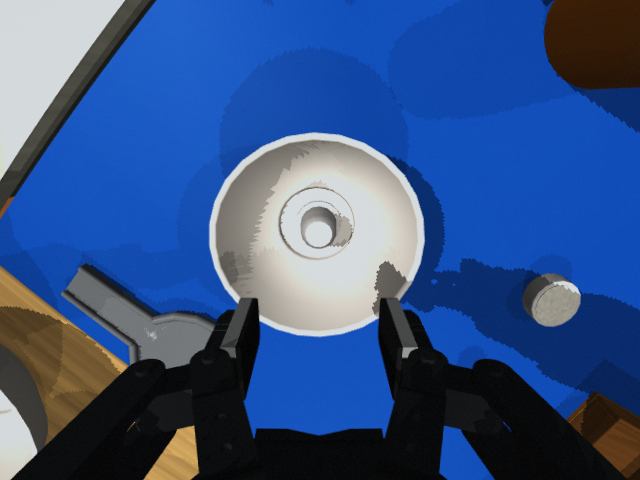

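The capsule stands in the bowl's centre (318,228). Next is the puck.

{"fn": "jog_arm", "kwargs": {"increments": [-0.04, 0.11, 0.019, 0, 0, 0, -0.7, -0.08, 0.22, 0.019, 0, 0, 0, -0.7, -0.11, 0.33, 0.019, 0, 0, 0, -0.7, -0.142, 0.416, 0.019, 0, 0, 0, -0.7, -0.142, 0.416, 0.019, 0, 0, 0, -0.7, -0.142, 0.416, 0.019, 0, 0, 0, -0.7]}}

```text
time_s: 7.35
tcp_pos: [643.8, 25.3, 147.8]
orientation: [0.924, 0.382, -0.001, -0.001]
ft_force: [-0.2, 0.4, -0.2]
grip_width: 0.853
```

```bash
python3 look.py wrist w8;python3 go.py 645.5 25.5 11 45;python3 cap.py w8 18 250 150 400 330
```

```text
t 7.4 tcp [643.9  25.9 148.2] tilt/phi [ 0.707  0.707 -0.001] F [-0.4  0.2  0. ] grip 0.849 j [0.04 0.48 0.12 1.21 0.   2.4 ]
inc [0.0021 0.0034 0.2744] [-0.0032  0.0024  0.0009] dist 137.2 nose 8.0
2746 top px 320.1485797523671 226.98834668608885 [644.3  23.8  18. ] [44.7 45.1  0. ] mec ((643.9280395507812, 23.54891014099121), 22.75442886352539) depthz 18.09586973066581
```

View pics/w8.png

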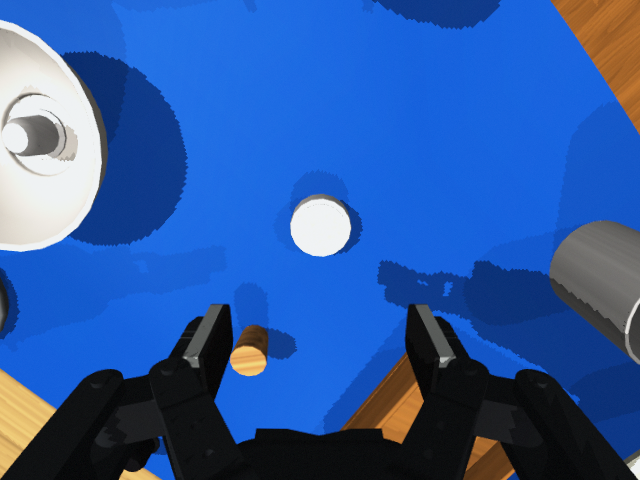

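{"fn": "jog_arm", "kwargs": {"increments": [0.001, 0.003, 0.12, 0, 0, 0, -0.7, 0.001, 0.003, 0.2, 0, 0, 0, -0.7, 0.001, 0.003, 0.25, 0, 0, 0, -0.7, 0.001, 0.003, 0.273, 0, 0, 0, -0.7, 0.001, 0.003, 0.273, 0, 0, 0, -0.7]}}

```text
time_s: 8.02
tcp_pos: [645.7, 25.4, 12.6]
orientation: [0.924, 0.383, -0.0, -0.0]
ft_force: [0.2, -0.3, 0.1]
grip_width: 0.85
```

```bash
python3 look.py wrist w9;python3 go.py 645 24.5 11 45
```

```text
t 8.07 tcp [646.3  25.2  13.4] tilt/phi [0.706 0.708 0.   ] F [0.3 0.3 0.9] grip 0.849 j [ 0.04  0.59 -0.07  0.92  0.    2.39]
inc [-0.0028 -0.0009  0.0049] [ 0.0005 -0.0008  0.0017] dist 2.8 nose 8.0
```

View pics/w9.png

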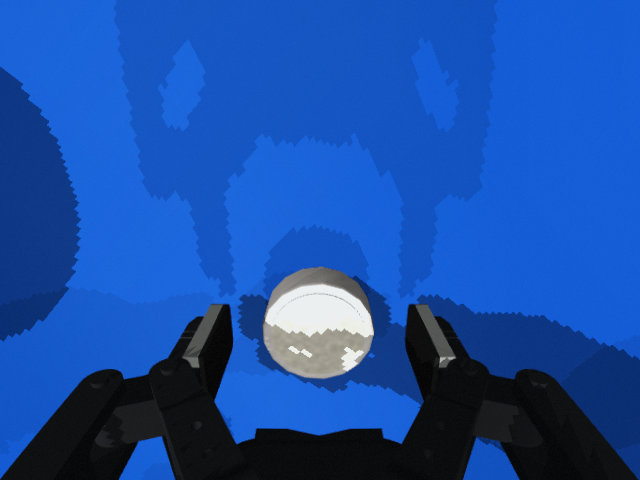

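The puck is centred between the pads (319,325). I'll lower 2 mm and close.

{"fn": "jog_arm", "kwargs": {"increments": [-0.001, 0, 0.004, 0, 0, 0, -0.7, -0.001, 0, 0.004, 0, 0, 0, 0, -0.001, 0, 0.004, 0, 0, 0, 0.6, -0.001, 0, 0.004, 0, 0, 0, 1, -0.001, 0, 0.004, 0, 0, 0, 1, -0.001, 0, 0.004, 0, 0, 0, 1, -0.001, 0, 0.004, 0, 0, 0, 1]}}

```text
time_s: 8.95
tcp_pos: [646.3, 24.1, 12.0]
orientation: [0.924, 0.383, 0.001, 0.0]
ft_force: [-1.1, 0.4, 6.5]
grip_width: 0.512
```

{"fn": "jog_arm", "kwargs": {"increments": [0, 0, -0.01, 0, 0, 0, 1, 0, 0, -0.03, 0, 0, 0, 1, 0, 0, -0.06, 0, 0, 0, 1, 0, 0, -0.1, 0, 0, 0, 1, 0, 0, -0.1, 0, 0, 0, 1]}}

```text
time_s: 9.57
tcp_pos: [647.2, 24.2, 63.1]
orientation: [0.924, 0.383, 0.002, 0.001]
ft_force: [0.3, -0.1, -0.7]
grip_width: 0.51
```

```bash
python3 look.py wrist w10;python3 go.py 568 -203 140 45
```

```text
t 9.62 tcp [646.5  24.2  61.9] tilt/phi [0.707 0.707 0.002] F [ 0.3  0.4 -0. ] grip 0.51 j [ 0.04  0.54 -0.01  1.02  0.    2.39]
inc [-0.4321  0.2105 -0.1566] [ 0.0026 -0.0031 -0.    ] dist 252.7 nose 8.0
```

View pics/w10.png

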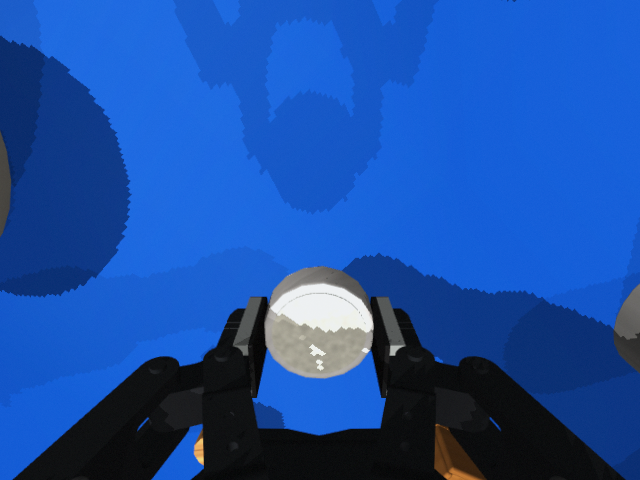

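The puck is held level and lifted. I'll carry it over the tray.

{"fn": "jog_arm", "kwargs": {"increments": [-0.02, 0.01, -0.11, 0, 0, 0, 1, -0.12, 0.06, -0.156, 0, 0, 0, 1, -0.22, 0.11, -0.156, 0, 0, 0, 1, -0.32, 0.155, -0.156, 0, 0, 0, 1, -0.4, 0.195, -0.156, 0, 0, 0, 1, -0.432, 0.21, -0.156, 0, 0, 0, 1, -0.432, 0.21, -0.156, 0, 0, 0, 1, -0.432, 0.21, -0.156, 0, 0, 0, 1]}}

```text
time_s: 10.62
tcp_pos: [567.7, -201.8, 138.5]
orientation: [0.924, 0.383, -0.0, -0.0]
ft_force: [-0.1, 0.1, -1.2]
grip_width: 0.509
```

```bash
python3 look.py wrist w11;python3 go.py 568 -203 22 45
```

```text
t 10.68 tcp [ 567.8 -201.6  138.6] tilt/phi [0.706 0.708 0.   ] F [-0.  -0.5 -0.4] grip 0.512 j [-0.34  0.42 -0.01  1.14  0.    2.01]
inc [-0.0017  0.0025  0.2331] [-0.0009 -0.0004  0.0027] dist 116.6 nose 8.0
```

View pics/w11.png

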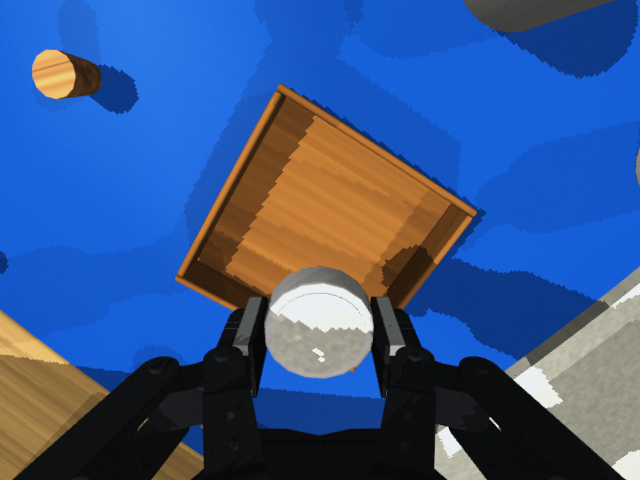

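The tray is centred ahead of the jaws. I'll lower inside until the puck's underside is about 5 mm above the inner floor.

{"fn": "jog_arm", "kwargs": {"increments": [-0.001, 0.002, 0.1, 0, 0, 0, 1, -0.001, 0.002, 0.17, 0, 0, 0, 1, -0.001, 0.002, 0.215, 0, 0, 0, 1, -0.001, 0.002, 0.232, 0, 0, 0, 1, -0.001, 0.002, 0.232, 0, 0, 0, 1]}}

```text
time_s: 11.3
tcp_pos: [568.0, -203.1, 22.8]
orientation: [0.924, 0.383, -0.0, -0.0]
ft_force: [-0.8, -0.2, -0.1]
grip_width: 0.508
```

```bash
python3 look.py wrist w12;python3 go.py 568 -203 22 45
```

```text
t 11.35 tcp [ 568.3 -203.5   23.4] tilt/phi [0.707 0.708 0.   ] F [-0.3 -0.2 -0.3] grip 0.509 j [-0.34  0.51 -0.17  0.88  0.    2.01]
inc [ 0.0002 -0.0011  0.0028] [ 0.0011 -0.0007  0.0016] dist 1.5 nose 8.0
```

View pics/w12.png

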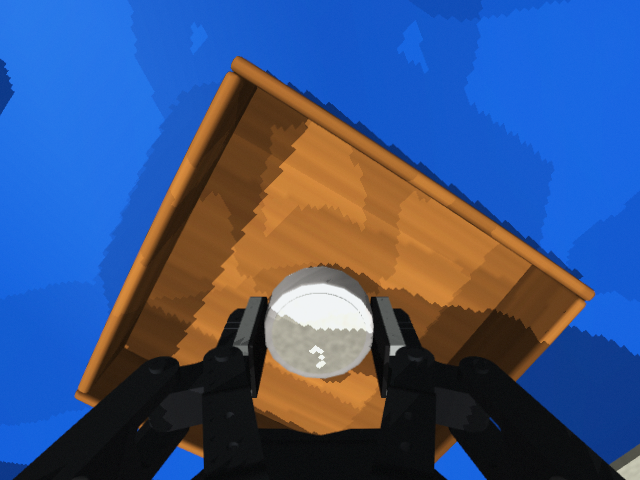

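The puck is well inside the tray, near its middle. I'll lower another 2.5 mm, release (partial opening) and lift.

{"fn": "jog_arm", "kwargs": {"increments": [0, 0, 0.005, 0, 0, 0, 1, 0, 0, 0.005, 0, 0, 0, 0.3, 0, 0, 0.005, 0, 0, 0, -0.4, 0, 0, 0.005, 0, 0, 0, -0.4, 0, 0, -0.08, 0, 0, 0, -0.4, 0, 0, -0.2, 0, 0, 0, -0.4, 0, 0, -0.3, 0, 0, 0, -0.4, 0, 0, -0.3, 0, 0, 0, -0.4]}}

```text
time_s: 12.35
tcp_pos: [569.8, -204.7, 177.3]
orientation: [0.924, 0.383, 0.003, 0.003]
ft_force: [0.1, 0.8, -0.8]
grip_width: 0.704
```

```bash
python3 look.py wrist w13; python3 go.py 568 -203 22 45
```

```text
t 12.4 tcp [ 568.6 -204.3  174.7] tilt/phi [0.707 0.707 0.002] F [ 0.1  0.8 -0.5] grip 0.698 j [-0.34  0.4   0.05  1.22  0.    2.01]
inc [ 0.0004 -0.0038  0.3054] [ 0.0066 -0.0033 -0.    ] dist 152.7 nose 8.0
```

View pics/w13.png

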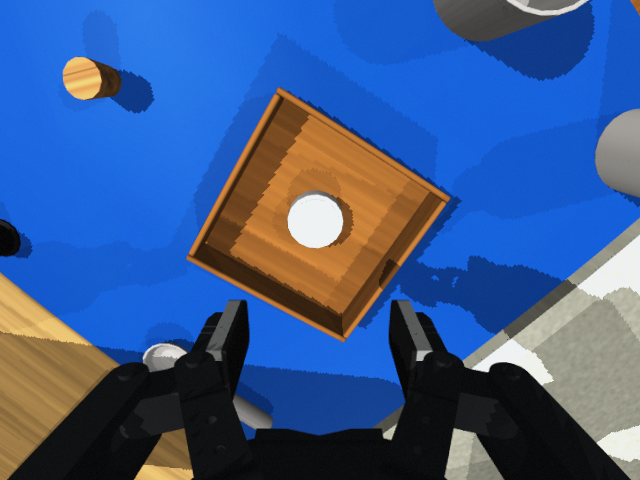

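The puck lies flat in the tray at (315,220). I'll finish with a scene and side check of the bowl and tray, then hand in.

```bash
python3 look.py side side9; python3 look.py scene c9; python3 - <<'E'
from h import *
p,d,m=load('w13'); c=cloud(m,d)
b=(slice(190,255),slice(282,350)); hsv=cv2.cvtColor(p,cv2.COLOR_BGR2HSV).astype(int)
k=np.zeros((480,640),bool); k[b]=1; k&=(hsv[...,1]<60)&(hsv[...,2]>150); print('puck top',c[k].mean(0))
for n in('side','scene'):
    for t in ('0','9'):
        p,d,m=load((n if n=='side' or t=='0' else 'c')+t); c=cloud(m,d)
        for nm,(x0,y0,x1,y1),z in (('bowl',{'side':(186,252,280,326),'scene':(382,248,488,334)}[n],55),('tray',{'side':(240,132,324,195),'scene':(112,268,238,388)}[n],40)):
            hsv=cv2.cvtColor(p,cv2.COLOR_BGR2HSV).astype(int); nb=~((abs(hsv[...,0]-110)<14)&(hsv[...,1]>150))
            k=np.zeros((480,640),bool); k[y0:y1,x0:x1]=1; k&=nb&(abs(c[...,2]-z)<4); v,u=np.nonzero(k)
            X=plane(m,np.c_[u,v],z)[:,:2].astype(np.float32); print(n,t,nm,len(u),np.round(cv2.minAreaRect(X)[0],1))
E
```

```text
puck top [ 567.0886987  -205.30494448   23.6234376 ]
side 0 bowl 601 [546.5 222.8]
side 0 tray 421 [ 566.5 -200.5]
side 9 bowl 594 [546.5 222.8]
side 9 tray 419 [ 566.5 -200.4]
scene 0 bowl 868 [546.8 221. ]
scene 0 tray 1155 [ 568.8 -204.1]
scene 9 bowl 886 [547.  220.9]
scene 9 tray 1154 [ 568.6 -204.3]
```

View pics/c9.png

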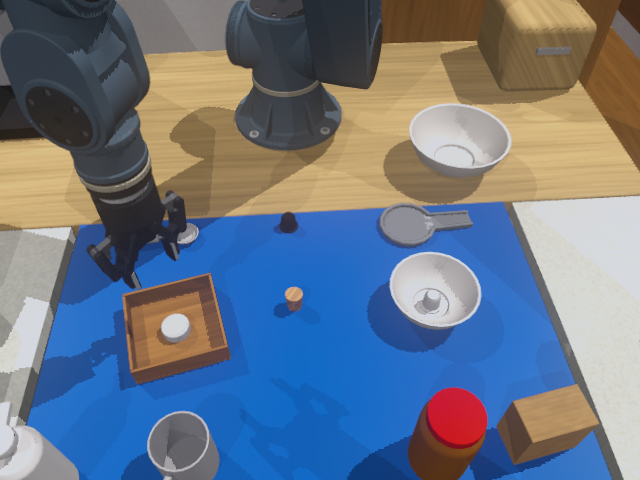

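View pics/side9.png

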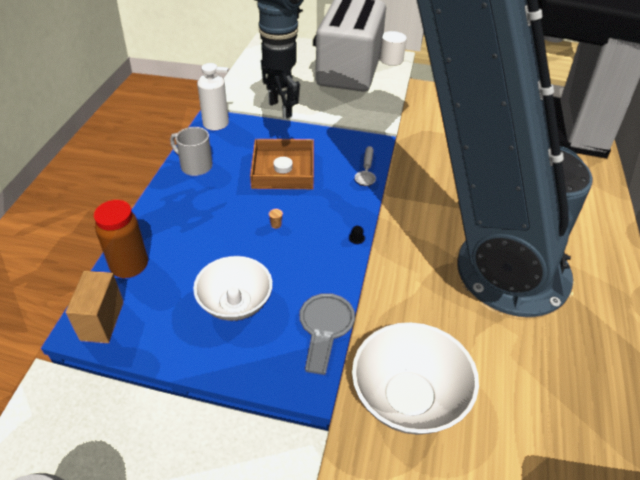

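Both views show the capsule upright in the bowl (scene 431,300) and the puck in the tray (175,328). The containers have not moved and the arm is clear.

```bash
python3 -c "
from rig import ctrl
print(ctrl.hand_in())"
```

```text
the job is handed in; nothing more can be done
None
```

I put the white capsule in the 150 mm bowl and the puck in the wooden tray. Each was lowered below the rim before release, and I handed the job in at about 12.5 s.

- **Pods:** In the last pictures the capsule stands upright at the bowl's centre. The puck lies flat near the tray's centre, its top at 23.6 mm (expected 23).
- **Containers:** Compared with the first pictures, the bowl and tray appear to have moved less than 0.3 mm, and both look level.
- **Robot and other objects:** The gripper is clear, about 175 mm up. The cork, the black capsule and everything else look untouched.
- **Disagreements:** The three cameras differed by up to about 5 mm on the capsule's position, so I aimed between them. About 10 N (capsule) and 6.5 N (puck) of upward force showed while the jaws closed and was gone after lifting. No check failed.

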